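Run the garage door open from the hall station

TASK

Open the garage door from the hall. Pick up the garage remote and hold it level with its nose pointed straight at the round reader window on the front of the desk station, about 3 cm away, keeping it still for two seconds so that the station unlocks; then lay the remote gently, flat and face up, in the stoneware catch-all and let it go. Then turn the station's dial clockwise past its two clicks to the third position and finish while still holding it there against its spring (let go and it runs back); leave the car key, the glasses and the cedar box where they are.

Things in the scene. Friction and masses are not known exactly. Their poses are not given: they have to be found in the camera images.
- station: Grey plastic desk station for the garage door, fixed to the console: 112 deep (own x) x 152 wide (own y) x 70 mm high. Origin at the centre of its underside, own +x points out of its front (towards the room, away from the robot, within about 0.35 rad of world +x), z up. The front carries the round reader window, the flat top the dial.
- window (a point): Centre of the round black reader window (25 mm across, in a 32 mm metal bezel) on the station's front face: 60 mm ahead of the station's origin along its +x, 45 mm above the console; its axes are the station's (x points out of the front).
- dial (a joint): Angle of the dial on the station's top, rad: 0 at rest, growing clockwise seen from above. Clicks (felt as dips in torque) at 0.4 (garage light), 0.8 (vent gap) and 1.2 (third position, the door runs while held); hard stop at 1.23. Spring-loaded all the way: 0.08 to 0.2 N m towards 0, easing before each click and stiffer past it; let go, it returns to 0 from any angle.
- dial_grip (a point): On the dial's vertical axis at mid-height of its grip bar: right above the station's origin, 91 mm above the console. Bar 52 long (point x, pointer at +x) x 13 wide x 24 mm high, top at 102.5 mm, on a round skirt 62 mm across, skirt top at 79.5 mm. The point turns with the dial; at rest its x is the station's +x turned 3.73 rad anticlockwise. Pinch the bar from above.
- remote: White plastic garage remote, 80 long (own x, nose at +x) x 40 wide (own y) x 16 mm thick, 50 to 100 g, lying flat on the console with its two round buttons up. Origin at the centre of its underside; the nose end has a black lens, the tail a small wire loop. At the start its nose points within about 0.8 rad of the robot's side (world -x).
- remote_nose (a point): Middle of the remote's nose end: 42 mm ahead of the remote's origin along its +x and 8 mm above its underside; same axes as the remote.
- catchall: Slate grey stoneware catch-all, a loose round shallow dish of 0.9 kg: 200 mm across and 24 mm high at the rim, flat inner floor about 165 mm across, 6 mm above the console. Origin at the centre of its underside. It and the remote stand on opposite sides of the station, either way round.
- car_key: Bystander: chrome car key, body 66 x 36 x 14 mm with a 46 mm blade and a ring. Origin under the middle of its body.
- glasses: Bystander: reading glasses with open temples, standing on the rims: front 134 wide (own y) x 44 mm high, temples 135 mm long towards own -x. Origin at the middle of the rims' underside.
- cedar_box: Bystander: closed cedar box, 104 (own x) x 154 (own y) x 69 mm high. Origin at the centre of its underside.
Things that resemble listed ones, but are neither listed nor needed, are in the scene too. There is more than one size of the remote; the job needs the smaller. There is more than one size of the station; the job needs the larger.

How it is judged:
By the outcome, as a careful person would: the job done as asked, in the order asked, and still so for the second after the job is handed in, while the arm keeps its last pose, push and grip.
It also fails if it takes over 69 s, if anything falls off the work surface, if the arm or the gripper's body presses on something with over 40 N, if the wrist force passes 120 N, or if a joint passes its speed limit or range.

ROBOT

A 7-joint arm with a two-finger parallel gripper is mounted at the origin on the work surface. World frame = base frame: x ahead of the robot, y to its left, z up, the work surface at z = 0. Lengths are in mm, angles in rad, forces in N, time in s.
With the tool pointing down it reaches from about 400 to 925 mm from the base axis. Payload 4.1 kg.
Tool frame: the origin (TCP) lies at the very end of the fingers, on their centre line; the grasp point (between the pads) lies 19 mm behind it; z points along the fingers, y is the line along which they close (so a half turn about z gives the same grasp; the last joint's range is limited). The gripper opens to 85 mm and grips with 20 to 120 N. Pads are 22 mm wide; open, the fingers measure 114 mm over their backs; the gripper's body (76 mm by 85 mm) begins 54 mm behind the grasp point. The pads swing forward as they close: fully open they stand 13 mm farther back than shut.
Start: joints at [-1.429, 0.398, 0.045, 1.537, -0.019, 1.207, -0.051], TCP at [154.988, 631.286, 231.347] pointing down, gripper open.
Joint ranges: [-2.82, 2.82], [-0.49, 2.23], [-1.37, 1.46], [0, 2.46], [-1.36, 4.5], [0.23, 2], [-2.94, 2.94]. Speed limits (rad/s): [2.57, 2.57, 3.14, 3.14, 3.14, 3.14, 3.14].

INTERFACE

Orientations are given as a unit quaternion [w, x, y, z].
In Python, from bench import sensors, eyes, workorder, spotter gives the robot as it stands.
- The arm moves only by the tool play_rows, never from a script. Its argument "deltas" is a list of rows, each an object of numbers: "tx", "ty", "tz": the shift along the tool's x, y, z as a fraction of full scale; "wx", "wy", "wz": the turn, a rotation vector about the tool's x, y, z as a fraction of full scale. A call has 1 to 12 rows; each row shifts and turns the commanded pose from where the row before left it, along the tool's axes as they then stand; what a row does not reach is not made up. Full scale, the value 1, is 0.075 m for a shift and pi/4 rad for a turn. A row lasts 1/12 s, in which the tool goes at most 41.7 mm and 7.16 degrees, less where a joint would pass 70% of its speed; a pose out of reach is approached as far as the arm can. A call with a number of a shift or a turn outside -1 to 1 is refused whole. A call with a gripper value outside its range is refused whole. "claw" is the gripper command: -1 is shut, 1 is fully open, values between are in proportion, set as the call begins (left out, the last holds). The fingers move at their own pace and stop on an object; "squeeze" is the grip in N (left out, the last holds). Time passes only in rows, so rows that do not move let the fingers close. It gives the time, the measured TCP pose, the force, the opening and the grip force at its end, in the units of the state.
- sensors.sense(): the state, without advancing time (a new reading comes with each control period).
- eyes.camera(name): name is "scene" or "top" or "wrist"; returns (picture, depth): 480x640x3 uint8, blue, green, red; 480x640 float32, mm along the optical axis (not along the pixel's ray), 0 where there is no reading.
- eyes.get_calibration(name): a dict with "mtx" (3x3 intrinsics, pixels), "eye" and "rotation" of the camera in the world; the wrist camera has in their place "hand_eye" (4x4, takes a point from camera to tool coordinates, whose origin is the TCP and whose axes are the flange's). Camera axes: x right, y up, looking along -z (the intrinsics and any distortion apply to the point x, -y, -z); pixel columns grow to the right and rows downward; lengths in mm; the calibration is good to about 2 mm. A picture is of the moment at which its call begins: read the wrist's pose just before it. get_calibration takes no time and is no camera call.
- workorder.hand_in(): hands the job in; it is judged then, once.
Trained networks look in the newest picture that a camera, given by its name, has taken for a name from the list of things; names that differ only in an ending like _2 or _b are one class to them, and where a whole thing is asked for, a point or a joint stands for the part that bears it (a point fixed in the world has none). Each returns a list of dicts, best first, with "conf" (0 to 1); they miss things now and then, are a little off and sometimes report something else, mostly with a low value. They report only what shows in the picture. A call takes as long as a camera call. They do not tell look-alikes from the thing itself.
- spotter.look_for(camera, name): "rect" ([left, top, right, bottom] in pixels, round what is visible of it).
The state is a dict: "clock": time; "joints": joint angles; "joint_velocities": joint speeds; "effort": joint torques, N m; "position": TCP position; "ee_rot": TCP orientation; "force": force on the tool from outside, world axes, zero at the start; "ft_torque": the same for the moment, N m; "finger_gap": opening from 0.0 (shut) to 1.0 (fully open); "finger_force": force on a finger pad.
Only numpy, scipy, OpenCV 4.12 (cv2) and the standard library are available. Lean on these libraries where they do the work, as an engineer would, in place of code of your own. Each camera call takes 0.05 s, during which the arm holds its last target. There are 200 camera calls.

## Working session

There is one attempt and no reset: what is moved stays moved. The work goes in short steps, Python scripts to look and compute and a tool call to move; the robot and the scene stay as the last step left them, time stands still between calls to the robot, and variables do not carry over. Pictures are saved under pics/ and viewed, at most 10 in all, crops included, and the job is handed in when it is done.

Besides the shell and the picture viewer there is one more tool, called after "Emit:" by a JSON object that holds its "name" and its "arguments". play_rows: Moves the arm, as the interface text tells. Shift numbers are shares of 0.075 m and turn numbers shares of pi/4 rad, none past 1 either way. Its arguments: {"type":"object","properties":{"deltas":{"type":"array","items":{"type":"object","properties":{"tx":{"type":"number"},"ty":{"type":"number"},"tz":{"type":"number"},"wx":{"type":"number"},"wy":{"type":"number"},"wz":{"type":"number"}}}},"claw":{"type":"number"},"squeeze":{"type":"number"}},"required":["deltas"]}

```bash
mkdir -p pics; cat > h.py <<'E'
import numpy as np, cv2
from bench import sensors, eyes, workorder, spotter
from scipy.spatial.transform import Rotation as R
def pose():
    s=sensors.sense(); q=s["ee_rot"]; return s,np.array(s["position"]),R.from_quat([q[1],q[2],q[3],q[0]])
def cam(name):
    s,p,r=pose(); im,d=eyes.camera(name); c=eyes.get_calibration(name)
    if name=="wrist":
        H=np.array(c["hand_eye"]); Rw=r.as_matrix()@H[:3,:3]; t=p+r.as_matrix()@H[:3,3]
    else: Rw=np.array(c["rotation"]); t=np.array(c["eye"])
    if Rw.shape!=(3,3): Rw=R.from_quat(np.roll(Rw,-1)).as_matrix()
    return im,d,np.array(c["mtx"]),Rw,t
def cloud(d,K,Rw,t):
    v,u=np.mgrid[:d.shape[0],:d.shape[1]]
    P=np.stack([(u-K[0,2])/K[0,0]*d,-(v-K[1,2])/K[1,1]*d,-d],-1)
    return P@Rw.T+t
E
python3 - <<'E'
from h import *
for n in ["top","scene"]:
    im,d,K,Rw,t=cam(n); W=cloud(d,K,Rw,t); cv2.imwrite(f"pics/{n}0.png",im); np.save(f"{n}.npy",W)
    print(n,t.round(),eyes.get_calibration(n).keys())
    for k in ["station","window","dial","remote","catchall","car_key","glasses","cedar_box"]:
        for r in spotter.look_for(n,k)[:4]:
            a=r["rect"];u=int((a[0]+a[2])/2);v=int((a[1]+a[3])/2)
            print(k,round(r["conf"],2),np.round(a).astype(int),W[min(v,479),min(u,639)].round())
E
```

```text
top [ 354.    7. 1335.] dict_keys(['mtx', 'eye', 'rotation'])
station 0.79 [259 228 340 303] [503.  29.  83.]
station 0.79 [337 323 401 380] [ 325. -110.   79.]
station 0.73 [286 246 316 278] [506.  24. 105.]
window 0.78 [258 230 338 305] [498.  31.  89.]
window 0.59 [337 322 398 377] [ 329. -108.   80.]
dial 0.8 [289 245 316 277] [508.  22. 104.]
dial 0.65 [357 339 380 364] [ 325. -110.   79.]
remote 0.9 [449 254 472 298] [ 481. -320.   20.]
remote 0.68 [379 227 411 285] [ 527. -179.   23.]
catchall 0.92 [128 220 216 310] [516. 309.   6.]
catchall 0.66 [286 247 313 277] [506.  28. 104.]
car_key 0.9 [257 140 306 166] [764.  68.  14.]
glasses 0.64 [362  89 430 149] [ 846. -195.    0.]
cedar_box 0.78 [130 124 214 196] [736. 298.  73.]
scene [1121. -204.  781.] dict_keys(['mtx', 'eye', 'rotation'])
station 0.97 [207 185 266 226] [ 349. -121.   58.]
station 0.69 [284 216 357 276] [547.  14.  69.]
station 0.42 [307 218 332 246] [522.  21.  85.]
window 0.86 [209 189 262 227] [ 351. -124.   54.]
window 0.7 [285 214 360 277] [547.  18.  71.]
dial 0.79 [306 218 333 247] [522.  21.  85.]
dial 0.48 [228 189 244 209] [ 337. -117.   65.]
remote 0.65 [154 267 173 302] [ 484. -319.   16.]
remote 0.65 [221 260 245 312] [ 546. -181.   21.]
catchall 0.87 [388 185 473 251] [509. 313.   8.]
car_key 0.64 [354 331 420 349] [769.  66.  15.]
car_key 0.63 [283 214 360 278] [550.  15.  71.]
glasses 0.9 [218 367 326 480] [ 837. -186.   -1.]
cedar_box 0.87 [442 243 533 332] [761. 280.  68.]
```

View pics/top0.png

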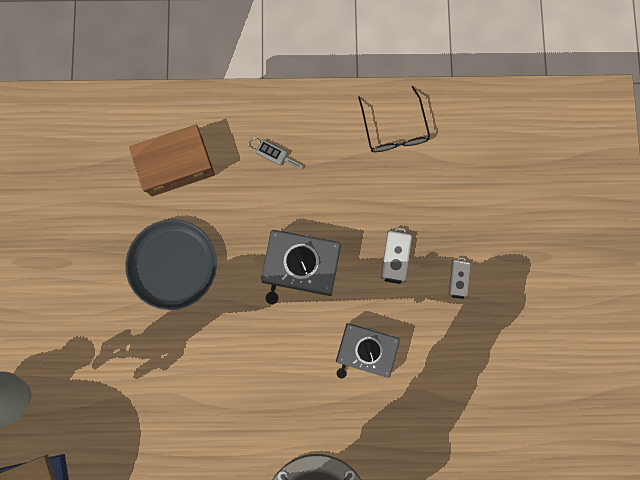

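```bash
python3 - <<'E'
from h import *
W=np.load("top.npy"); im=cv2.imread("pics/top0.png")
def mar(rect,lo,hi):
    l,t,r,b=rect; P=W[t:b,l:r].reshape(-1,3); P=P[(P[:,2]>lo)&(P[:,2]<hi)]
    m=cv2.minAreaRect(P[:,:2].astype(np.float32)); print(rect,len(P),m,np.median(P[:,2]))
mar((250,218,350,312),55,78); mar((250,218,350,312),96,110); mar((330,315,405,385),40,85)
mar((443,248,478,304),9,30); mar((372,220,418,292),9,30); mar((120,212,224,318),15,35)
cv2.imwrite("pics/crop.png",np.hstack([cv2.resize(im[215:315,365:485],None,fx=4,fy=4,interpolation=3),cv2.resize(im[215:315,255:345],None,fx=3.5,fy=4,interpolation=3)]))
s,p,r=pose(); print(p,r.as_matrix().round(3),s["finger_gap"]); print(eyes.get_calibration("wrist"))
E
```

```text
(250, 218, 350, 312) 3245 ((514.2994995117188, 24.99640655517578), (152.000732421875, 115.68595123291016), 78.24773406982422) 70.34406881629957
(250, 218, 350, 312) 159 ((512.4054565429688, 25.16543197631836), (52.08594512939453, 12.989523887634277), 22.182601928710938) 102.8589626288151
(330, 315, 405, 385) 2293 ((327.9444580078125, -113.20250701904297), (115.7398910522461, 87.96054077148438), 72.83271026611328) 54.039901645745886
(443, 248, 478, 304) 676 ((481.24078369140625, -314.7645263671875), (56.26345443725586, 89.82553100585938), 75.51294708251953) 16.143594383296545
(372, 220, 418, 292) 1293 ((530.0147094726562, -171.5975799560547), (78.88898468017578, 130.71197509765625), 79.59785461425781) 21.717694654661273
(120, 212, 224, 318) 1365 ((516.7300415039062, 307.8370056152344), (197.6849365234375, 196.85191345214844), 38.84547424316406) 22.114197672456157
[154.967169   631.28463944 231.38311306] [[-0.971  0.238  0.   ]
 [ 0.238  0.971  0.   ]
 [ 0.     0.    -1.   ]] 1.0001278729092364
{'mtx': array([[344.30205257,   0.        , 318.83262213],
       [  0.        , 344.30205257, 236.15787388],
       [  0.        ,   0.        ,   1.        ]]), 'hand_eye': array([[-1.79699498e-04,  9.47230612e-01,  3.20552860e-01,
         8.27025755e+01],
       [ 9.99999888e-01,  2.98298695e-05,  4.72445364e-04,
        -1.03676344e+00],
       [ 4.37952662e-04,  3.20552909e-01, -9.47230511e-01,
        -1.43313318e+02],
       [ 0.00000000e+00,  0.00000000e+00,  0.00000000e+00,
         1.00000000e+00]])}
```

View pics/crop.png

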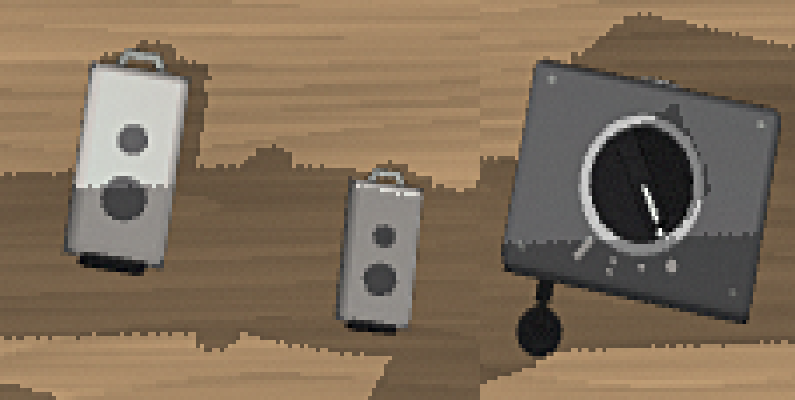

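Seen in the top view, these can be confused: remotes at (396,256), large, and (460,278), small; stations at (300,262), large, and (368,350), small. By the description I want the small remote at (460,278), nose towards the robot, and the large station at (300,262). The crop confirms both choices. The dish is at (171,265).

Emit:
{"name": "play_rows", "arguments": {"deltas": [{"tx":-0.44,"ty":-0.25},{"tx":-0.44,"ty":-0.25},{"tx":-0.44,"ty":-0.25},{"tx":-0.44,"ty":-0.25},{"tx":-0.44,"ty":-0.25},{"tx":-0.44,"ty":-0.25},{"tx":-0.44,"ty":-0.25},{"tx":-0.44,"ty":-0.25},{"tx":-0.44,"ty":-0.25},{"tx":-0.44,"ty":-0.25},{"tx":-0.44,"ty":-0.25},{"tx":-0.44,"ty":-0.25}], "claw": 0.4}}

```text
$.deltas[0]: bad value
```

```bash
cat >> h.py <<'E'
def goto(target,yaw=None):
    """print remaining move in tool units: total shift (fractions of 75mm), signed wz total (fractions of pi/4), for tool x heading yaw(deg)"""
    s,p,r=pose(); M=r.as_matrix(); d=np.array(target)-p
    print("p",p.round(1),"toolx yaw",round(np.degrees(np.arctan2(M[1,0],M[0,0])),2),"tilt",M[:,2].round(3),"j",np.round(s["joints"],2),"F",np.round(s["force"],1),"gap",round(s["finger_gap"],3),"clk",round(s["clock"],2))
    print("shift total",(M.T@d/75).round(3),"mm",d.round(1))
    if yaw is not None:
        c,si=np.cos(np.radians(yaw)),np.sin(np.radians(yaw)); T=np.array([[c,si,0],[si,-c,0],[0,0,-1.]])
        print("turn total",(R.from_matrix(M.T@T).as_rotvec()/(np.pi/4)).round(3))
E
python3 -c "
from h import *
goto((560,0,231)); goto((470,-315,200),175)"
```

```text
p [155.  631.3 231.4] toolx yaw 166.21 tilt [ 0.  0. -1.] j [-1.43  0.4   0.05  1.54 -0.02  1.21 -0.05] F [ 0.1 -0.6  0.1] gap 1.0 clk 0.9
shift total [-7.251e+00 -6.887e+00  4.000e-03] mm [ 4.050e+02 -6.313e+02 -4.000e-01]
p [155.  631.3 231.4] toolx yaw 166.21 tilt [ 0.  0. -1.] j [-1.43  0.4   0.05  1.54 -0.02  1.21 -0.05] F [ 0.1 -0.6  0.1] gap 1.0 clk 0.9
shift total [ -7.087 -11.252   0.417] mm [ 315.  -946.3  -31.4]
turn total [ 0.    -0.    -0.195]
```

Emit:
{"name": "play_rows", "arguments": {"deltas": [{"tx":-0.44,"ty":-0.25,"tz":0,"wx":0,"wy":0,"wz":0},{"tx":-0.44,"ty":-0.25,"tz":0,"wx":0,"wy":0,"wz":0},{"tx":-0.44,"ty":-0.25,"tz":0,"wx":0,"wy":0,"wz":0},{"tx":-0.44,"ty":-0.25,"tz":0,"wx":0,"wy":0,"wz":0},{"tx":-0.44,"ty":-0.25,"tz":0,"wx":0,"wy":0,"wz":0},{"tx":-0.44,"ty":-0.25,"tz":0,"wx":0,"wy":0,"wz":0},{"tx":-0.44,"ty":-0.25,"tz":0,"wx":0,"wy":0,"wz":0},{"tx":-0.44,"ty":-0.25,"tz":0,"wx":0,"wy":0,"wz":0},{"tx":-0.44,"ty":-0.25,"tz":0,"wx":0,"wy":0,"wz":0},{"tx":-0.44,"ty":-0.25,"tz":0,"wx":0,"wy":0,"wz":0},{"tx":-0.44,"ty":-0.25,"tz":0,"wx":0,"wy":0,"wz":0},{"tx":-0.44,"ty":-0.25,"tz":0,"wx":0,"wy":0,"wz":0}], "claw": 0.4}}

```text
clock: 1.9
position: [487.1, 317.0, 231.7]
ee_rot: [0.0, 0.12, 0.993, 0.0]
force: [0.3, 0.6, -1.1]
finger_gap: 0.701
finger_force: 0.0
```

```bash
python3 -c "
from h import *
goto((560,0,231)); goto((470,-315,200),175)"
```

```text
p [487.1 317.  231.7] toolx yaw 166.21 tilt [ 0.001  0.001 -1.   ] j [-0.86  0.28  0.26  1.71 -0.08  1.16  0.75] F [ 0.3  0.6 -1.1] gap 0.701 clk 1.9
shift total [-1.951 -3.873  0.007] mm [  72.9 -317.    -0.7]
p [487.1 317.  231.7] toolx yaw 166.21 tilt [ 0.001  0.001 -1.   ] j [-0.86  0.28  0.26  1.71 -0.08  1.16  0.75] F [ 0.3  0.6 -1.1] gap 0.701 clk 1.9
shift total [-1.786 -8.238  0.416] mm [ -17.1 -632.   -31.7]
turn total [ 0.001  0.    -0.195]
```

Emit:
{"name": "play_rows", "arguments": {"deltas": [{"tx":-0.09,"ty":-0.41,"tz":0,"wx":0,"wy":0,"wz":0},{"tx":-0.09,"ty":-0.41,"tz":0,"wx":0,"wy":0,"wz":0},{"tx":-0.09,"ty":-0.41,"tz":0,"wx":0,"wy":0,"wz":0},{"tx":-0.09,"ty":-0.41,"tz":0,"wx":0,"wy":0,"wz":0},{"tx":-0.09,"ty":-0.41,"tz":0,"wx":0,"wy":0,"wz":0},{"tx":-0.09,"ty":-0.41,"tz":0,"wx":0,"wy":0,"wz":0},{"tx":-0.09,"ty":-0.41,"tz":0,"wx":0,"wy":0,"wz":0},{"tx":-0.09,"ty":-0.41,"tz":0,"wx":0,"wy":0,"wz":0},{"tx":-0.09,"ty":-0.41,"tz":0,"wx":0,"wy":0,"wz":0},{"tx":-0.09,"ty":-0.41,"tz":0,"wx":0,"wy":0,"wz":0}]}}

```text
clock: 2.73
position: [477.9, 2.1, 231.6]
ee_rot: [0.0, 0.12, 0.993, 0.0]
force: [0.9, 0.5, 0.1]
finger_gap: 0.701
finger_force: 0.0
```

Emit:
{"name": "play_rows", "arguments": {"deltas": [{"tx":-0.09,"ty":-0.41,"tz":0,"wx":0,"wy":0,"wz":0},{"tx":-0.09,"ty":-0.41,"tz":0,"wx":0,"wy":0,"wz":0},{"tx":-0.09,"ty":-0.41,"tz":0,"wx":0,"wy":0,"wz":0},{"tx":-0.09,"ty":-0.41,"tz":0,"wx":0,"wy":0,"wz":0},{"tx":-0.09,"ty":-0.41,"tz":0,"wx":0,"wy":0,"wz":0},{"tx":-0.09,"ty":-0.41,"tz":0,"wx":0,"wy":0,"wz":0},{"tx":-0.09,"ty":-0.41,"tz":0,"wx":0,"wy":0,"wz":0},{"tx":-0.09,"ty":-0.41,"tz":0,"wx":0,"wy":0,"wz":0},{"tx":-0.09,"ty":-0.41,"tz":0,"wx":0,"wy":0,"wz":0},{"tx":-0.09,"ty":-0.35,"tz":0.2,"wx":0,"wy":0,"wz":0},{"tx":0,"ty":0,"tz":0.2,"wx":0,"wy":0,"wz":-0.1},{"tx":0,"ty":0,"tz":0,"wx":0,"wy":0,"wz":-0.1}]}}

```text
clock: 3.73
position: [469.3, -307.9, 198.7]
ee_rot: [-0.002, 0.042, 0.999, 0.0]
force: [0.0, 1.4, 0.5]
finger_gap: 0.697
finger_force: 0.0
```

```bash
cat > look.py <<'E'
from h import *
import sys
im,d,K,Rw,t=cam("wrist"); W=cloud(d,K,Rw,t); cv2.imwrite("pics/w_%s.png"%sys.argv[1],im); np.save("w.npy",W)
E
python3 look.py a; python3 - <<'E'
from h import *
W=np.load("w.npy")
for r in spotter.look_for("wrist","remote")[:3]: print(r)
m=((W[...,2]>11)&(W[...,2]<22)).astype(np.uint8)
n,l,s,c=cv2.connectedComponentsWithStats(m)
for i in range(1,n):
    if s[i,4]>800:
        P=W[l==i]; print(s[i],cv2.minAreaRect(P[:,:2].astype(np.float32)),np.median(P[:,2]))
goto((480,-314,150),175)
E
```

```text
{'rect': [284.3, 173.9, 331.7, 262.8], 'conf': 0.75}
{'rect': [409.5, 197.6, 485.3, 311.7], 'conf': 0.59}
[ 286  175   44   83 3130] ((476.5177917480469, -321.7524719238281), (40.022796630859375, 83.88470458984375), 81.29344940185547) 16.687917944777865
[ 408  198   75  114 1765] ((530.5880737304688, -186.49908447265625), (55.25645446777344, 123.50183868408203), 78.82067108154297) 19.298823296466935
p [ 471.  -306.9  200.6] toolx yaw 175.15 tilt [-0.001  0.001 -1.   ] j [-0.01  0.32  0.64  1.8  -0.21  1.09  2.18] F [0.  0.3 0.5] gap 0.704 clk 3.83
shift total [-0.128 -0.084  0.675] mm [  9.   -7.1 -50.6]
turn total [ 0.001 -0.002  0.003]
```

View pics/w_a.png

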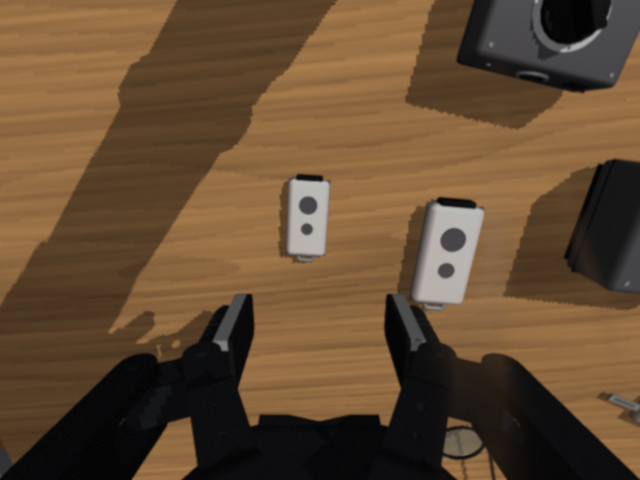

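The wrist view shows the small remote at (308,217), nose up in the picture towards the robot. The large look-alike is at (447,250) and clears the fingers.

Emit:
{"name": "play_rows", "arguments": {"deltas": [{"tx":0,"ty":0,"tz":0.3,"wx":0,"wy":0,"wz":0.086},{"tx":0,"ty":0,"tz":0.3,"wx":0,"wy":0,"wz":0},{"tx":0,"ty":0,"tz":0.3,"wx":0,"wy":0,"wz":0},{"tx":0,"ty":0,"tz":0,"wx":0,"wy":0,"wz":0}]}}

```text
clock: 4.17
position: [469.6, -304.4, 130.5]
ee_rot: [-0.003, 0.076, 0.997, 0.001]
force: [-0.7, 1.6, -0.5]
finger_gap: 0.699
finger_force: 0.0
```

```bash
python3 look.py b; python3 - <<'E'
from h import *
W=np.load("w.npy")
m=((W[...,2]>11)&(W[...,2]<22)).astype(np.uint8)
n,l,s,c=cv2.connectedComponentsWithStats(m)
for i in range(1,n):
    if s[i,4]>800:
        P=W[l==i]; print(s[i],cv2.minAreaRect(P[:,:2].astype(np.float32)),np.median(P[:,2]))
goto((476.5,-321.8,3),171.3)
E
```

```text
[476   0 164  63 818] ((365.0779113769531, -129.70892333984375), (113.74685668945312, 19.968551635742188), 62.893646240234375) 17.569834925456377
[ 274  190   51   99 4641] ((476.3504333496094, -321.9756774902344), (39.41205596923828, 84.128662109375), 81.56626892089844) 16.617211771179655
[ 432  207   88  136 3002] ((530.5859985351562, -185.61056518554688), (55.6466064453125, 123.36016082763672), 79.65538787841797) 19.56449077552439
p [ 470.6 -305.4  132.5] toolx yaw 171.3 tilt [-0.003  0.002 -1.   ] j [ 0.01  0.4   0.62  1.87 -0.28  0.96  2.17] F [-0.1 -0.4  0.6] gap 0.703 clk 4.22
shift total [-0.116 -0.206  1.726] mm [   5.9  -16.4 -129.5]
turn total [ 0.002 -0.004  0.   ]
```

Emit:
{"name": "play_rows", "arguments": {"deltas": [{"tx":-0.04,"ty":-0.068,"tz":0.2,"wx":0.002,"wy":-0.004,"wz":0},{"tx":-0.04,"ty":-0.068,"tz":0.2,"wx":0,"wy":0,"wz":0},{"tx":-0.036,"ty":-0.07,"tz":0.2,"wx":0,"wy":0,"wz":0},{"tx":0,"ty":0,"tz":0.25,"wx":0,"wy":0,"wz":0},{"tx":0,"ty":0,"tz":0.25,"wx":0,"wy":0,"wz":0},{"tx":0,"ty":0,"tz":0.2,"wx":0,"wy":0,"wz":0},{"tx":0,"ty":0,"tz":0.15,"wx":0,"wy":0,"wz":0},{"tx":0,"ty":0,"tz":0.1,"wx":0,"wy":0,"wz":0},{"tx":0,"ty":0,"tz":0,"wx":0,"wy":0,"wz":0},{"tx":0,"ty":0,"tz":0,"wx":0,"wy":0,"wz":0}]}}

```text
clock: 5.05
position: [478.7, -323.9, 18.3]
ee_rot: [0.002, 0.076, 0.997, -0.001]
force: [-0.7, -1.4, 0.4]
finger_gap: 0.702
finger_force: 0.0
```

```bash
python3 -c "
from h import *
goto((476.4,-321.9,2),171.4)"
```

```text
p [ 478.7 -323.9   18.3] toolx yaw 171.33 tilt [ 0.004 -0.003 -1.   ] j [ 0.12  0.58  0.52  1.91 -0.41  0.75  2.29] F [-0.7 -1.4  0.4] gap 0.702 clk 5.05
shift total [0.036 0.022 0.218] mm [ -2.3   2.  -16.3]
turn total [-0.002  0.006 -0.002]
```

Emit:
{"name": "play_rows", "arguments": {"deltas": [{"tx":0.036,"ty":0.022,"tz":0.08,"wx":0,"wy":0.003,"wz":0},{"tx":0,"ty":0,"tz":0.08,"wx":0,"wy":0,"wz":0},{"tx":0,"ty":0,"tz":0.06,"wx":0,"wy":0,"wz":0},{"tx":0,"ty":0,"tz":0,"wx":0,"wy":0,"wz":0},{"tx":0,"ty":0,"tz":0,"wx":0,"wy":0,"wz":0}]}}

```text
clock: 5.47
position: [475.4, -321.3, 0.7]
ee_rot: [0.0, 0.076, 0.997, -0.001]
force: [-0.0, 0.4, -0.1]
finger_gap: 0.701
finger_force: 0.0
```

Emit:
{"name": "play_rows", "arguments": {"deltas": [{"tx":0,"ty":0,"tz":0,"wx":0,"wy":0,"wz":0},{"tx":0,"ty":0,"tz":0,"wx":0,"wy":0,"wz":0},{"tx":0,"ty":0,"tz":0,"wx":0,"wy":0,"wz":0},{"tx":0,"ty":0,"tz":0,"wx":0,"wy":0,"wz":0},{"tx":0,"ty":0,"tz":0,"wx":0,"wy":0,"wz":0},{"tx":0,"ty":0,"tz":0,"wx":0,"wy":0,"wz":0},{"tx":0,"ty":0,"tz":0,"wx":0,"wy":0,"wz":0},{"tx":0,"ty":0,"tz":0,"wx":0,"wy":0,"wz":0}], "claw": -0.3, "squeeze": 35}}

```text
clock: 6.13
position: [476.0, -321.8, 1.4]
ee_rot: [0.001, 0.076, 0.997, -0.001]
force: [0.6, -1.1, 4.4]
finger_gap: 0.46
finger_force: 37.1
```

```bash
python3 -c "
from h import *
goto((476.4,-321.9,2),171.4)"
```

```text
p [ 476.  -321.8    1.4] toolx yaw 171.33 tilt [ 0.001 -0.002 -1.   ] j [ 0.13  0.6   0.51  1.92 -0.43  0.72  2.31] F [ 0.6 -1.1  4.4] gap 0.46 clk 6.13
shift total [-0.006 -0.001 -0.008] mm [ 0.4 -0.1  0.6]
turn total [-0.002  0.002 -0.002]
```

Emit:
{"name": "play_rows", "arguments": {"deltas": [{"tx":0,"ty":0,"tz":-0.1,"wx":0,"wy":0,"wz":0},{"tx":0,"ty":0,"tz":-0.25,"wx":0,"wy":0,"wz":0},{"tx":0,"ty":0,"tz":-0.35,"wx":0,"wy":0,"wz":0},{"tx":0,"ty":0,"tz":-0.35,"wx":0,"wy":0,"wz":0},{"tx":0,"ty":0,"tz":-0.3,"wx":0,"wy":0,"wz":0.067},{"tx":0,"ty":0,"tz":-0.1,"wx":0,"wy":0,"wz":0},{"tx":0,"ty":0,"tz":0,"wx":0,"wy":0,"wz":0}]}}

```text
clock: 6.72
position: [476.6, -321.9, 111.5]
ee_rot: [0.002, 0.101, 0.995, -0.001]
force: [0.0, 0.2, -0.4]
finger_gap: 0.459
finger_force: 36.6
```

```bash
python3 -c "
from h import *
goto((670,-7.5,110),168.3)"
```

```text
p [ 476.6 -321.9  111.5] toolx yaw 168.39 tilt [ 0.004 -0.003 -1.   ] j [ 0.04  0.45  0.62  1.86 -0.32  0.92  2.17] F [ 0.   0.2 -0.4] gap 0.459 clk 6.72
shift total [-1.683  4.625  0.017] mm [193.4 314.4  -1.5]
turn total [-0.003  0.005  0.002]
```

Emit:
{"name": "play_rows", "arguments": {"deltas": [{"tx":-0.1,"ty":0.2,"tz":0,"wx":-0.002,"wy":0.003,"wz":0},{"tx":-0.16,"ty":0.4,"tz":0,"wx":0,"wy":0,"wz":0},{"tx":-0.16,"ty":0.45,"tz":0,"wx":0,"wy":0,"wz":0},{"tx":-0.16,"ty":0.48,"tz":0,"wx":0,"wy":0,"wz":0},{"tx":-0.16,"ty":0.48,"tz":0,"wx":0,"wy":0,"wz":0},{"tx":-0.16,"ty":0.48,"tz":0,"wx":0,"wy":0,"wz":0},{"tx":-0.16,"ty":0.48,"tz":0,"wx":0,"wy":0,"wz":0},{"tx":-0.16,"ty":0.48,"tz":0,"wx":0,"wy":0,"wz":0},{"tx":-0.16,"ty":0.45,"tz":0,"wx":0,"wy":0,"wz":0},{"tx":-0.16,"ty":0.4,"tz":0,"wx":0,"wy":0,"wz":0},{"tx":-0.14,"ty":0.32,"tz":0,"wx":0,"wy":0,"wz":0},{"tx":0,"ty":0,"tz":0,"wx":0,"wy":0,"wz":0}]}}

```text
clock: 7.72
position: [670.9, 1.7, 106.5]
ee_rot: [-0.002, 0.096, 0.995, 0.002]
force: [-0.1, 1.7, -0.2]
finger_gap: 0.456
finger_force: 36.5
```

```bash
python3 look.py c; python3 - <<'E'
from h import *
W=np.load("w.npy")
m=(W[...,2]>60)&(W[...,2]<76)&(abs(W[...,0]-512)<100)&(abs(W[...,1]-25)<110)
m=m.astype(np.uint8); n,l,s,c=cv2.connectedComponentsWithStats(m)
for i in range(1,n):
    if s[i,4]>800: print(s[i],cv2.minAreaRect(W[l==i][:,:2].astype(np.float32)))
P=W[(W[...,2]>98)&(W[...,2]<108)&(np.hypot(W[...,0]-512,W[...,1]-25)<40)]
if len(P)>20: print("bar",len(P),cv2.minAreaRect(P[:,:2].astype(np.float32)))
goto((641.6,-1.6,38.4),168.3)
E
```

```text
[  138     0   329    82 23865] ((553.7525634765625, 16.384647369384766), (151.52915954589844, 32.82667922973633), 79.07962036132812)
p [669.1  -2.2 106.5] toolx yaw 168.78 tilt [-0.005  0.002 -1.   ] j [-0.43  0.6   0.54  1.62 -0.35  1.02  1.59] F [-1.2 -0.2 -0.4] gap 0.463 clk 7.77
shift total [ 0.357 -0.065  0.91 ] mm [-27.5   0.6 -68.1]
turn total [ 0.002 -0.007  0.011]
```

View pics/w_c.png

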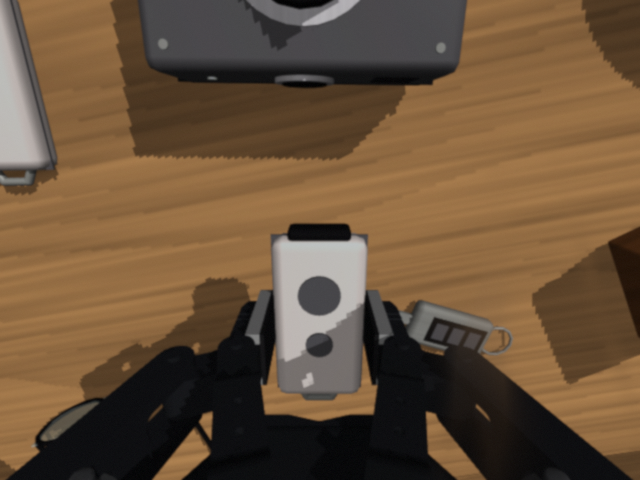

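The picture shows the remote gripped squarely by the middle at (319,310), with its nose towards the station window at about (304,82).

Emit:
{"name": "play_rows", "arguments": {"deltas": [{"tx":0,"ty":-0.06,"tz":0.15,"wx":0.001,"wy":-0.006,"wz":0.007},{"tx":0,"ty":0,"tz":0.25,"wx":0,"wy":0,"wz":0},{"tx":0,"ty":0,"tz":0.25,"wx":0,"wy":0,"wz":0},{"tx":0.06,"ty":0,"tz":0.16,"wx":0,"wy":0,"wz":0},{"tx":0.1,"ty":0,"tz":0.1,"wx":0,"wy":0,"wz":0},{"tx":0.1,"ty":0,"tz":0,"wx":0,"wy":0,"wz":0},{"tx":0.05,"ty":0,"tz":0,"wx":0,"wy":0,"wz":0},{"tx":0,"ty":0,"tz":0,"wx":0,"wy":0,"wz":0},{"tx":0,"ty":0,"tz":0,"wx":0,"wy":0,"wz":0},{"tx":0,"ty":0,"tz":0,"wx":0,"wy":0,"wz":0}]}}

```text
clock: 8.6
position: [646.6, -7.2, 42.5]
ee_rot: [0.003, 0.104, 0.995, -0.0]
force: [-0.5, -0.1, -0.2]
finger_gap: 0.461
finger_force: 36.5
```

```bash
python3 -c "
from h import *
goto((641.7,-1.1,38.4),168.5)"
```

```text
p [646.6  -7.2  42.5] toolx yaw 168.02 tilt [ 0.005 -0.001 -1.   ] j [-0.42  0.64  0.51  1.73 -0.39  0.87  1.62] F [-0.5 -0.1 -0.2] gap 0.461 clk 8.6
shift total [0.081 0.066 0.054] mm [-4.9  6.1 -4.1]
turn total [-0.     0.007 -0.011]
```

Emit:
{"name": "play_rows", "arguments": {"deltas": [{"tx":0.04,"ty":0.066,"tz":0.054,"wx":0,"wy":0.007,"wz":-0.011},{"tx":0.04,"ty":0,"tz":0,"wx":0,"wy":0,"wz":0},{"tx":0,"ty":0,"tz":0,"wx":0,"wy":0,"wz":0},{"tx":0,"ty":0,"tz":0,"wx":0,"wy":0,"wz":0},{"tx":0,"ty":0,"tz":0,"wx":0,"wy":0,"wz":0}]}}

```text
clock: 9.02
position: [640.9, -1.1, 37.3]
ee_rot: [-0.001, 0.1, 0.995, -0.0]
force: [0.9, -1.1, -0.9]
finger_gap: 0.459
finger_force: 36.5
```

```bash
python3 look.py d; python3 - <<'E'
from h import *
for i in range(2): goto((641.7,-1.1,38.4),168.5)
W=np.load("w.npy")
# remote top & nose in world
m=(W[...,2]>46)&(W[...,2]<60)&(np.hypot(W[...,0]-641,W[...,1])<60)
print(cv2.minAreaRect(W[m][:,:2].astype(np.float32)),np.median(W[m][:,2]))
m=(W[...,2]>63)&(W[...,2]<76)&(abs(W[...,0]-540)<60)&(abs(W[...,1]-25)<110)
print(cv2.minAreaRect(W[m][:,:2].astype(np.float32)))
print(spotter.look_for("scene","window")[:2])
im,d,K,Rw,t=cam("scene");cv2.imwrite("pics/s_d.png",cv2.resize(im[180:340,240:400],None,fx=3.5,fy=3.5,interpolation=3))
E
```

```text
p [640.9  -1.2  37.3] toolx yaw 168.49 tilt [-0.002 -0.    -1.   ] j [-0.43  0.64  0.51  1.74 -0.39  0.87  1.62] F [ 0.2 -0.9 -1.8] gap 0.458 clk 9.07
shift total [-0.01   0.004 -0.014] mm [0.8 0.1 1.1]
turn total [-0.001 -0.003 -0.   ]
p [640.9  -1.2  37.3] toolx yaw 168.49 tilt [-0.002 -0.    -1.   ] j [-0.43  0.64  0.51  1.74 -0.39  0.87  1.62] F [ 0.2 -0.9 -1.8] gap 0.458 clk 9.07
shift total [-0.01   0.004 -0.014] mm [0.8 0.1 1.1]
turn total [-0.001 -0.003 -0.   ]
((642.327392578125, -0.08681488037109375), (89.42675018310547, 63.46647262573242), 6.14259672164917) 52.42595739098164
((547.8272094726562, 17.069133758544922), (150.98419189453125, 39.50859069824219), 78.57737731933594)
[{'rect': [208.7, 188.6, 262.1, 227.1], 'conf': 0.86}, {'rect': [284.8, 214.3, 360.4, 276.6], 'conf': 0.7}]
```

View pics/s_d.png

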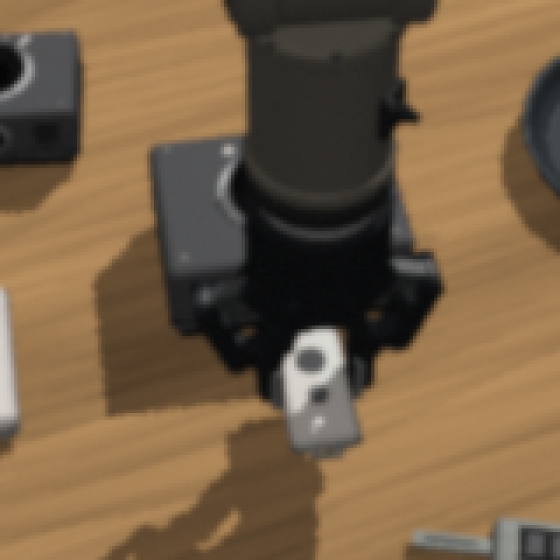

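View pics/w_d.png

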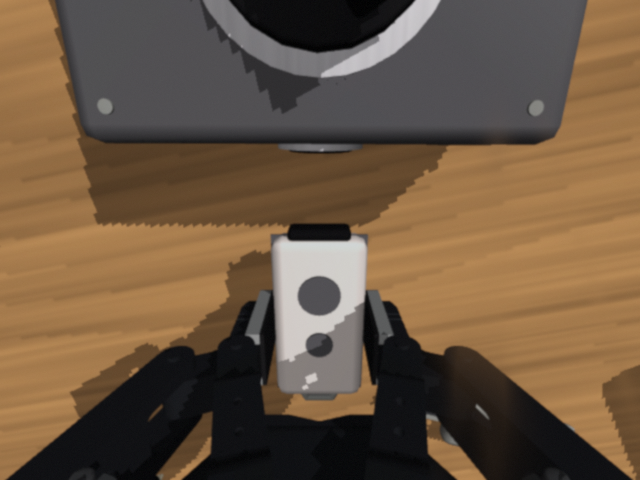

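The nose (319,230) is lined up with the window (319,148), square and level, about 3 cm away. I'll hold it still here.

Emit:
{"name": "play_rows", "arguments": {"deltas": [{"tx":0,"ty":0,"tz":-0.01,"wx":0,"wy":0,"wz":0},{"tx":0,"ty":0,"tz":0,"wx":0,"wy":0,"wz":0},{"tx":0,"ty":0,"tz":0,"wx":0,"wy":0,"wz":0},{"tx":0,"ty":0,"tz":0,"wx":0,"wy":0,"wz":0},{"tx":0,"ty":0,"tz":0,"wx":0,"wy":0,"wz":0},{"tx":0,"ty":0,"tz":0,"wx":0,"wy":0,"wz":0},{"tx":0,"ty":0,"tz":0,"wx":0,"wy":0,"wz":0},{"tx":0,"ty":0,"tz":0,"wx":0,"wy":0,"wz":0},{"tx":0,"ty":0,"tz":0,"wx":0,"wy":0,"wz":0},{"tx":0,"ty":0,"tz":0,"wx":0,"wy":0,"wz":0},{"tx":0,"ty":0,"tz":0,"wx":0,"wy":0,"wz":0},{"tx":0,"ty":0,"tz":0,"wx":0,"wy":0,"wz":0}]}}

```text
clock: 10.17
position: [640.8, -1.1, 38.0]
ee_rot: [-0.001, 0.1, 0.995, -0.0]
force: [-0.4, 1.0, -1.4]
finger_gap: 0.459
finger_force: 36.5
```

Emit:
{"name": "play_rows", "arguments": {"deltas": [{"tx":0,"ty":0,"tz":0,"wx":0,"wy":0,"wz":0},{"tx":0,"ty":0,"tz":0,"wx":0,"wy":0,"wz":0},{"tx":0,"ty":0,"tz":0,"wx":0,"wy":0,"wz":0},{"tx":0,"ty":0,"tz":0,"wx":0,"wy":0,"wz":0},{"tx":0,"ty":0,"tz":0,"wx":0,"wy":0,"wz":0},{"tx":0,"ty":0,"tz":0,"wx":0,"wy":0,"wz":0},{"tx":0,"ty":0,"tz":0,"wx":0,"wy":0,"wz":0},{"tx":0,"ty":0,"tz":0,"wx":0,"wy":0,"wz":0},{"tx":0,"ty":0,"tz":0,"wx":0,"wy":0,"wz":0},{"tx":0,"ty":0,"tz":0,"wx":0,"wy":0,"wz":0},{"tx":0,"ty":0,"tz":0,"wx":0,"wy":0,"wz":0},{"tx":0,"ty":0,"tz":0,"wx":0,"wy":0,"wz":0}]}}

```text
clock: 11.17
position: [640.8, -1.1, 38.0]
ee_rot: [-0.001, 0.1, 0.995, -0.0]
force: [0.4, -0.1, -0.9]
finger_gap: 0.458
finger_force: 36.5
```

Emit:
{"name": "play_rows", "arguments": {"deltas": [{"tx":0,"ty":0,"tz":0,"wx":0,"wy":0,"wz":0},{"tx":0,"ty":0,"tz":0,"wx":0,"wy":0,"wz":0},{"tx":0,"ty":0,"tz":0,"wx":0,"wy":0,"wz":0},{"tx":0,"ty":0,"tz":0,"wx":0,"wy":0,"wz":0},{"tx":0,"ty":0,"tz":0,"wx":0,"wy":0,"wz":0},{"tx":0,"ty":0,"tz":0,"wx":0,"wy":0,"wz":0},{"tx":0,"ty":0,"tz":0,"wx":0,"wy":0,"wz":0},{"tx":0,"ty":0,"tz":0,"wx":0,"wy":0,"wz":0},{"tx":0,"ty":0,"tz":0,"wx":0,"wy":0,"wz":0},{"tx":0,"ty":0,"tz":0,"wx":0,"wy":0,"wz":0},{"tx":0,"ty":0,"tz":0,"wx":0,"wy":0,"wz":0},{"tx":0,"ty":0,"tz":0,"wx":0,"wy":0,"wz":0}]}}

```text
clock: 12.17
position: [640.8, -1.0, 38.0]
ee_rot: [-0.001, 0.1, 0.995, -0.0]
force: [-0.6, 0.0, -1.2]
finger_gap: 0.459
finger_force: 36.5
```

```bash
python3 look.py e; python3 - <<'E'
from h import *
goto((641.7,-1.1,38.4),168.5); goto((640,0,115)); goto((517,308,115))
a=cv2.imread("pics/w_d.png").astype(int);b=cv2.imread("pics/w_e.png").astype(int)
d=abs(a-b).max(2); v,u=np.where(d>60); print(len(v), v.min() if len(v) else 0,v.max() if len(v) else 0,u.min() if len(v) else 0,u.max() if len(v) else 0, np.median(v) if len(v) else 0, np.median(u) if len(v) else 0)
E
```

```text
p [640.8  -1.1  38. ] toolx yaw 168.5 tilt [-0.002 -0.    -1.   ] j [-0.43  0.64  0.51  1.74 -0.39  0.87  1.62] F [ 0.2  0.4 -0.3] gap 0.462 clk 12.22
shift total [-0.012  0.002 -0.005] mm [ 0.9 -0.   0.4]
turn total [-0.001 -0.003  0.   ]
p [640.8  -1.1  38. ] toolx yaw 168.5 tilt [-0.002 -0.    -1.   ] j [-0.43  0.64  0.51  1.74 -0.39  0.87  1.62] F [ 0.2  0.4 -0.3] gap 0.462 clk 12.22
shift total [ 0.016  0.011 -1.026] mm [-0.8  1.1 77. ]
p [640.8  -1.1  38. ] toolx yaw 168.5 tilt [-0.002 -0.    -1.   ] j [-0.43  0.64  0.51  1.74 -0.39  0.87  1.62] F [ 0.2  0.4 -0.3] gap 0.462 clk 12.22
shift total [ 2.442  3.709 -1.023] mm [-123.8  309.1   77. ]
43 0 403 73 586 361.0 297.0
```

Emit:
{"name": "play_rows", "arguments": {"deltas": [{"tx":-0.1,"ty":0,"tz":-0.1,"wx":0,"wy":0,"wz":0},{"tx":0,"ty":0,"tz":-0.3,"wx":0,"wy":0,"wz":0},{"tx":0,"ty":0,"tz":-0.35,"wx":0,"wy":0,"wz":0},{"tx":0,"ty":0.15,"tz":-0.27,"wx":0,"wy":0,"wz":0},{"tx":0.1,"ty":0.3,"tz":-0.1,"wx":0,"wy":0,"wz":0},{"tx":0.2,"ty":0.4,"tz":0,"wx":0,"wy":0,"wz":0},{"tx":0.3,"ty":0.4,"tz":0,"wx":0,"wy":0,"wz":0},{"tx":0.3,"ty":0.4,"tz":0,"wx":0,"wy":0,"wz":0},{"tx":0.3,"ty":0.4,"tz":0,"wx":0,"wy":0,"wz":0},{"tx":0.3,"ty":0.4,"tz":0,"wx":0,"wy":0,"wz":0},{"tx":0.3,"ty":0.4,"tz":0,"wx":0,"wy":0,"wz":0},{"tx":0.3,"ty":0.4,"tz":0,"wx":0,"wy":0,"wz":0}]}}

```text
clock: 13.22
position: [542.5, 269.4, 123.1]
ee_rot: [-0.001, 0.1, 0.995, 0.0]
force: [-0.4, 0.6, -0.7]
finger_gap: 0.457
finger_force: 36.6
```

Emit:
{"name": "play_rows", "arguments": {"deltas": [{"tx":0.25,"ty":0.25,"tz":0,"wx":0,"wy":0,"wz":0},{"tx":0.15,"ty":0.2,"tz":0,"wx":0,"wy":0,"wz":0},{"tx":0,"ty":0,"tz":0,"wx":0,"wy":0,"wz":0},{"tx":0,"ty":0,"tz":0,"wx":0,"wy":0,"wz":0}]}}

```text
clock: 13.55
position: [520.0, 308.1, 122.8]
ee_rot: [-0.001, 0.099, 0.995, 0.0]
force: [0.9, -1.5, -0.7]
finger_gap: 0.455
finger_force: 36.5
```

```bash
python3 look.py f; python3 - <<'E'
from h import *
goto((517,308,60),168.5)
W=np.load("w.npy")
m=(W[...,2]>20)&(W[...,2]<28)&(np.hypot(W[...,0]-517,W[...,1]-308)<115)
P=W[m][:,:2]; A=np.c_[P,np.ones(len(P))]; 
print(len(P),P.min(0),P.max(0))
im,d,K,Rw,t=cam("scene"); cv2.imwrite("pics/s_f.png",cv2.resize(im[190:300,180:400],None,fx=3.5,fy=3.5,interpolation=3))
E
```

```text
p [520.8 306.2 122.8] toolx yaw 168.5 tilt [-0.001 -0.001 -1.   ] j [-1.    0.47  0.53  1.77 -0.28  0.97  1.01] F [ 1.2 -0.9 -0.6] gap 0.457 clk 13.6
shift total [0.054 0.014 0.838] mm [ -3.8   1.8 -62.8]
turn total [-0.001 -0.001 -0.   ]
7652 [416.56654144 206.91603494] [598.11995023 405.64185705]
```

View pics/s_f.png

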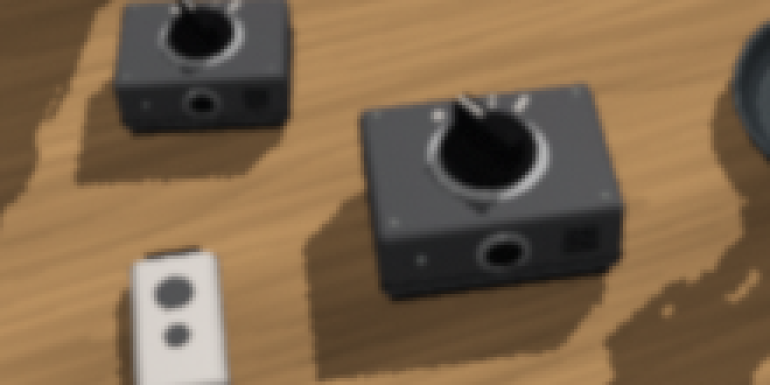

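```bash
python3 - <<'E'
from h import *
a=cv2.imread("pics/scene0.png"); b=cv2.resize(cv2.imread("pics/s_f.png"),(220,110),interpolation=cv2.INTER_AREA)
# LED at crop (420,260) -> full (180+120,190+74)
print(a[261:268,297:304].tolist()); print(b[71:78,117:124].tolist())
A=a[190:300,180:400].astype(int); d=abs(A-b).max(2)[20:90,100:180]; v,u=np.where(d>40); print(list(zip(u+100,v+20))[:40],len(v))
E
```

```text
[[[31, 31, 30], [31, 30, 29], [32, 32, 31], [31, 30, 30], [32, 31, 31], [31, 31, 30], [31, 30, 30]], [[31, 31, 30], [32, 31, 30], [36, 36, 35], [40, 38, 38], [36, 35, 35], [32, 30, 31], [32, 30, 30]], [[32, 30, 30], [37, 36, 35], [51, 51, 50], [58, 59, 56], [48, 47, 46], [36, 34, 34], [31, 30, 30]], [[30, 30, 29], [38, 37, 37], [55, 56, 55], [62, 63, 61], [50, 50, 49], [36, 36, 35], [31, 30, 30]], [[32, 31, 31], [36, 35, 35], [46, 46, 46], [50, 51, 49], [43, 43, 43], [33, 33, 33], [32, 30, 31]], [[30, 29, 29], [32, 31, 31], [36, 35, 35], [37, 36, 36], [34, 34, 33], [32, 31, 31], [31, 31, 30]], [[30, 30, 30], [30, 30, 30], [31, 31, 31], [31, 30, 30], [31, 30, 30], [31, 30, 30], [30, 29, 29]]]
[[[35, 33, 33], [34, 34, 33], [35, 35, 34], [35, 34, 33], [33, 33, 32], [34, 34, 33], [35, 33, 33]], [[34, 32, 32], [36, 36, 35], [42, 41, 40], [45, 44, 43], [41, 40, 39], [36, 34, 34], [35, 33, 33]], [[35, 33, 33], [40, 40, 39], [53, 54, 52], [61, 61, 59], [53, 52, 51], [39, 37, 37], [35, 33, 33]], [[34, 33, 33], [42, 42, 41], [59, 60, 58], [66, 67, 64], [56, 55, 54], [39, 38, 38], [34, 33, 33]]
[... 846 characters left out ...]
np.int64(23)), (np.int64(172), np.int64(23)), (np.int64(173), np.int64(23)), (np.int64(174), np.int64(23)), (np.int64(175), np.int64(23)), (np.int64(176), np.int64(23)), (np.int64(177), np.int64(23)), (np.int64(178), np.int64(23)), (np.int64(179), np.int64(23)), (np.int64(168), np.int64(24)), (np.int64(169), np.int64(24)), (np.int64(170), np.int64(24)), (np.int64(171), np.int64(24)), (np.int64(172), np.int64(24)), (np.int64(173), np.int64(24)), (np.int64(174), np.int64(24)), (np.int64(175), np.int64(24)), (np.int64(176), np.int64(24)), (np.int64(177), np.int64(24)), (np.int64(178), np.int64(24)), (np.int64(179), np.int64(24)), (np.int64(162), np.int64(25)), (np.int64(163), np.int64(25))] 506
```

The view shows no lamp changing on the station. The geometry was right (nose 29 mm from the window, same axis, still for over 3 s), so I'll carry on and lay the remote in the dish.

Emit:
{"name": "play_rows", "arguments": {"deltas": [{"tx":0.05,"ty":0.01,"tz":0.2,"wx":0,"wy":0,"wz":0},{"tx":0,"ty":0,"tz":0.3,"wx":0,"wy":0,"wz":0},{"tx":0,"ty":0,"tz":0.3,"wx":0,"wy":0,"wz":0},{"tx":0,"ty":0,"tz":0.25,"wx":0,"wy":0,"wz":0},{"tx":0,"ty":0,"tz":0.15,"wx":0,"wy":0,"wz":0},{"tx":0,"ty":0,"tz":0.1,"wx":0,"wy":0,"wz":0},{"tx":0,"ty":0,"tz":0.05,"wx":0,"wy":0,"wz":0},{"tx":0,"ty":0,"tz":0,"wx":0,"wy":0,"wz":0},{"tx":0,"ty":0,"tz":0,"wx":0,"wy":0,"wz":0},{"tx":0,"ty":0,"tz":0,"wx":0,"wy":0,"wz":0}]}}

```text
clock: 14.48
position: [517.1, 308.6, 22.1]
ee_rot: [-0.0, 0.1, 0.995, 0.0]
force: [-0.0, 0.5, -0.7]
finger_gap: 0.457
finger_force: 36.5
```

```bash
python3 -c "
from h import *
goto((517,307,7.5),168.5)"
```

```text
p [517.1 308.6  22.1] toolx yaw 168.49 tilt [-0.001  0.001 -1.   ] j [-0.96  0.6   0.46  1.84 -0.36  0.79  1.07] F [-0.   0.5 -0.7] gap 0.457 clk 14.48
shift total [-0.003 -0.021  0.195] mm [ -0.1  -1.6 -14.6]
turn total [ 0.001 -0.001 -0.   ]
```

Emit:
{"name": "play_rows", "arguments": {"deltas": [{"tx":0,"ty":0,"tz":0.06,"wx":0,"wy":0,"wz":0},{"tx":0,"ty":0,"tz":0.05,"wx":0,"wy":0,"wz":0},{"tx":0,"ty":0,"tz":0.03,"wx":0,"wy":0,"wz":0},{"tx":0,"ty":0,"tz":0.02,"wx":0,"wy":0,"wz":0},{"tx":0,"ty":0,"tz":0.02,"wx":0,"wy":0,"wz":0},{"tx":0,"ty":0,"tz":0,"wx":0,"wy":0,"wz":0},{"tx":0,"ty":0,"tz":0,"wx":0,"wy":0,"wz":0},{"tx":0,"ty":0,"tz":0,"wx":0,"wy":0,"wz":0}]}}

```text
clock: 15.15
position: [516.1, 308.2, 7.5]
ee_rot: [-0.001, 0.1, 0.995, -0.0]
force: [-0.3, -0.3, 0.5]
finger_gap: 0.455
finger_force: 36.7
```

Emit:
{"name": "play_rows", "arguments": {"deltas": [{"tx":0,"ty":0,"tz":0.012,"wx":0,"wy":0,"wz":0},{"tx":0,"ty":0,"tz":0,"wx":0,"wy":0,"wz":0},{"tx":0,"ty":0,"tz":0,"wx":0,"wy":0,"wz":0},{"tx":0,"ty":0,"tz":0,"wx":0,"wy":0,"wz":0}]}}

```text
clock: 15.48
position: [516.1, 308.3, 7.4]
ee_rot: [-0.001, 0.1, 0.995, -0.0]
force: [-2.0, -0.9, 6.4]
finger_gap: 0.458
finger_force: 37.3
```

Contact, at about 6 N. Releasing now.

Emit:
{"name": "play_rows", "arguments": {"deltas": [{"tx":0,"ty":0,"tz":-0.005,"wx":0,"wy":0,"wz":0},{"tx":0,"ty":0,"tz":0,"wx":0,"wy":0,"wz":0},{"tx":0,"ty":0,"tz":0,"wx":0,"wy":0,"wz":0},{"tx":0,"ty":0,"tz":0,"wx":0,"wy":0,"wz":0},{"tx":0,"ty":0,"tz":0,"wx":0,"wy":0,"wz":0},{"tx":0,"ty":0,"tz":0,"wx":0,"wy":0,"wz":0}], "claw": 0.4}}

```text
clock: 15.98
position: [516.2, 308.2, 6.9]
ee_rot: [-0.001, 0.1, 0.995, -0.0]
force: [0.9, 0.4, -0.2]
finger_gap: 0.699
finger_force: 0.0
```

Emit:
{"name": "play_rows", "arguments": {"deltas": [{"tx":0,"ty":0,"tz":-0.1,"wx":0,"wy":0,"wz":0},{"tx":0,"ty":0,"tz":-0.2,"wx":0,"wy":0,"wz":0},{"tx":0,"ty":0,"tz":-0.3,"wx":0,"wy":0,"wz":0},{"tx":0,"ty":0,"tz":-0.4,"wx":0,"wy":0,"wz":0},{"tx":0,"ty":0,"tz":-0.4,"wx":0,"wy":0,"wz":0},{"tx":0,"ty":0,"tz":-0.4,"wx":0,"wy":0,"wz":0},{"tx":0,"ty":0,"tz":-0.3,"wx":0,"wy":0,"wz":0},{"tx":0,"ty":0,"tz":0,"wx":0,"wy":0,"wz":0},{"tx":0,"ty":0,"tz":0,"wx":0,"wy":0,"wz":0}]}}

```text
clock: 16.73
position: [517.5, 308.7, 166.5]
ee_rot: [0.0, 0.1, 0.995, 0.001]
force: [-0.4, -0.1, -0.6]
finger_gap: 0.702
finger_force: 0.0
```

```bash
python3 look.py g; python3 - <<'E'
from h import *
W=np.load("w.npy")
P=W[(W[...,2]>18)&(W[...,2]<28)&(np.hypot(W[...,0]-516,W[...,1]-308)<70)]
print(cv2.minAreaRect(P[:,:2].astype(np.float32)),np.percentile(P[:,2],[5,50,95]))
goto((512.4,25.2,170),202.0)
E
```

```text
((518.0023803710938, 306.3668212890625), (39.83712387084961, 86.16365051269531), 78.57266235351562) [19.70934542 22.65620124 24.21762469]
p [516.4 308.2 164.9] toolx yaw 168.5 tilt [-0.002  0.    -1.   ] j [-1.03  0.42  0.55  1.74 -0.25  1.05  0.98] F [ 0.4 -0.4  0. ] gap 0.701 clk 16.78
shift total [-0.7   -3.709 -0.07 ] mm [  -4.  -283.     5.1]
turn total [ 0.001 -0.003 -0.744]
```

View pics/w_g.png

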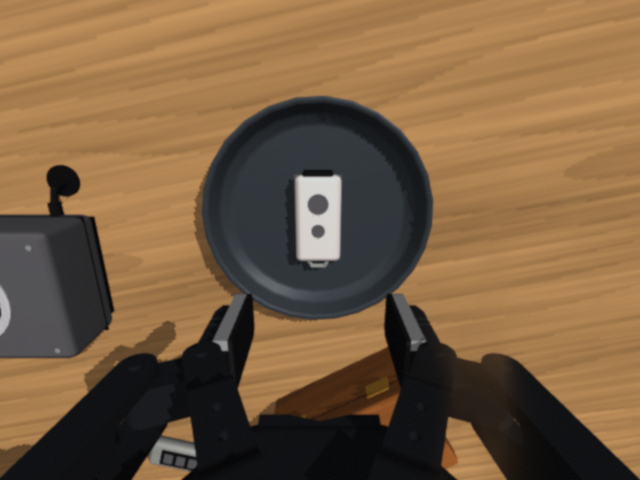

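The remote at (318,217) lies flat and face up in the middle of the dish. Next is the dial.

Emit:
{"name": "play_rows", "arguments": {"deltas": [{"tx":-0.03,"ty":-0.2,"tz":0,"wx":0,"wy":0,"wz":0},{"tx":-0.07,"ty":-0.37,"tz":0,"wx":0,"wy":0,"wz":0},{"tx":-0.07,"ty":-0.4,"tz":0,"wx":0,"wy":0,"wz":0},{"tx":-0.07,"ty":-0.4,"tz":0,"wx":0,"wy":0,"wz":0},{"tx":-0.07,"ty":-0.4,"tz":0,"wx":0,"wy":0,"wz":0},{"tx":-0.07,"ty":-0.4,"tz":0,"wx":0,"wy":0,"wz":0},{"tx":-0.08,"ty":-0.4,"tz":0,"wx":0,"wy":0,"wz":0},{"tx":-0.08,"ty":-0.4,"tz":0,"wx":0,"wy":0,"wz":0},{"tx":-0.08,"ty":-0.37,"tz":0,"wx":0,"wy":0,"wz":0},{"tx":-0.08,"ty":-0.37,"tz":0,"wx":0,"wy":0,"wz":0},{"tx":0,"ty":0,"tz":0,"wx":0,"wy":0,"wz":0}], "claw": -0.1}}

```text
clock: 17.7
position: [510.3, 16.6, 163.6]
ee_rot: [-0.002, 0.105, 0.994, -0.002]
force: [0.5, -0.7, -0.0]
finger_gap: 0.45
finger_force: 0.0
```

Emit:
{"name": "play_rows", "arguments": {"deltas": [{"tx":0,"ty":0,"tz":0,"wx":0,"wy":0,"wz":-0.124},{"tx":0,"ty":0,"tz":0,"wx":0,"wy":0,"wz":-0.124},{"tx":0,"ty":0,"tz":0,"wx":0,"wy":0,"wz":-0.124},{"tx":0,"ty":0,"tz":0,"wx":0,"wy":0,"wz":-0.124},{"tx":0,"ty":0,"tz":0,"wx":0,"wy":0,"wz":-0.124},{"tx":0,"ty":0,"tz":0,"wx":0,"wy":0,"wz":-0.124},{"tx":0,"ty":0,"tz":0,"wx":0,"wy":0,"wz":0},{"tx":0,"ty":0,"tz":0,"wx":0,"wy":0,"wz":0}]}}

```text
clock: 18.37
position: [511.3, 24.5, 163.6]
ee_rot: [-0.002, -0.189, 0.982, 0.0]
force: [-0.8, 0.0, 0.4]
finger_gap: 0.448
finger_force: 0.0
```

```bash
python3 look.py i; python3 - <<'E'
from h import *
W=np.load("w.npy")
P=W[(W[...,2]>98)&(W[...,2]<108)&(np.hypot(W[...,0]-512,W[...,1]-25)<40)]
if len(P)>20: print("bar",len(P),cv2.minAreaRect(P[:,:2].astype(np.float32)),np.median(P[:,2]))
goto((512.4,25.2,150),202.0)
E
```

```text
bar 1540 ((512.1101684570312, 24.198867797851562), (51.993404388427734, 12.747908592224121), 22.335702896118164) 103.1348342011525
p [511.6  24.6 163.8] toolx yaw -158.18 tilt [-0.004 -0.001 -1.   ] j [-0.61  0.25  0.57  1.95 -0.16  0.99  1.98] F [-0.9 -0.1  0.3] gap 0.448 clk 18.42
shift total [-0.013  0.003  0.184] mm [  0.8   0.6 -13.8]
turn total [ 0.001 -0.005 -0.004]
```

View pics/w_i.png

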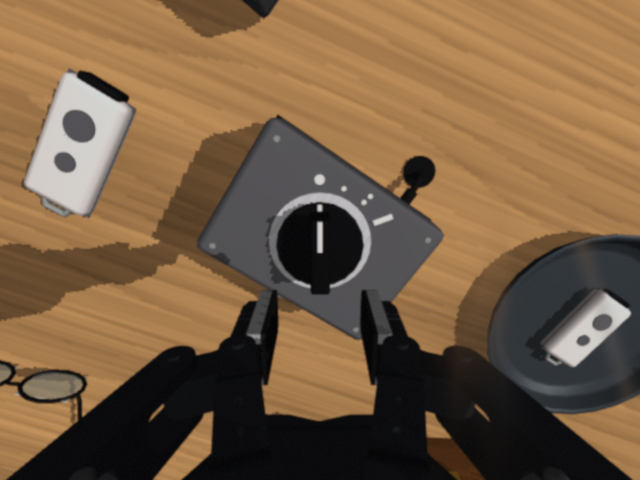

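The wrist view shows the dial bar at (319,245), already lined up between the fingers, with its pointer up to the big dot at (319,180). The remote rests in the dish at (585,328).

Emit:
{"name": "play_rows", "arguments": {"deltas": [{"tx":-0.01,"ty":0.003,"tz":0.15,"wx":0,"wy":-0.005,"wz":-0.004},{"tx":0,"ty":0,"tz":0.25,"wx":0,"wy":0,"wz":0},{"tx":0,"ty":0,"tz":0.25,"wx":0,"wy":0,"wz":0},{"tx":0,"ty":0,"tz":0.2,"wx":0,"wy":0,"wz":0},{"tx":0,"ty":0,"tz":0.1,"wx":0,"wy":0,"wz":0},{"tx":0,"ty":0,"tz":0.06,"wx":0,"wy":0,"wz":0},{"tx":0,"ty":0,"tz":0,"wx":0,"wy":0,"wz":0},{"tx":0,"ty":0,"tz":0,"wx":0,"wy":0,"wz":0},{"tx":0,"ty":0,"tz":0,"wx":0,"wy":0,"wz":0}]}}

```text
clock: 19.17
position: [513.9, 25.7, 89.6]
ee_rot: [0.002, -0.192, 0.981, 0.001]
force: [-0.2, -0.6, -0.5]
finger_gap: 0.448
finger_force: 0.0
```

```bash
python3 -c "
from h import *
goto((512.2,24.8,84),202.1)"
```

```text
p [513.9  25.7  89.6] toolx yaw -157.86 tilt [ 0.003  0.002 -1.   ] j [-0.57  0.36  0.53  2.02 -0.25  0.82  2.06] F [-0.2 -0.6 -0.5] gap 0.448 clk 19.17
shift total [ 0.026 -0.002  0.075] mm [-1.7 -0.9 -5.6]
turn total [0.    0.004 0.001]
```

Emit:
{"name": "play_rows", "arguments": {"deltas": [{"tx":0.018,"ty":-0.002,"tz":0.05,"wx":0,"wy":0.003,"wz":0},{"tx":0,"ty":0,"tz":0.025,"wx":0,"wy":0,"wz":0},{"tx":0,"ty":0,"tz":0,"wx":0,"wy":0,"wz":0},{"tx":0,"ty":0,"tz":0,"wx":0,"wy":0,"wz":0}]}}

```text
clock: 19.5
position: [511.9, 25.0, 83.2]
ee_rot: [-0.0, -0.192, 0.981, 0.0]
force: [0.4, 0.0, -0.5]
finger_gap: 0.447
finger_force: 0.0
```

Emit:
{"name": "play_rows", "arguments": {"deltas": [{"tx":0,"ty":0,"tz":0,"wx":0,"wy":0,"wz":0},{"tx":0,"ty":0,"tz":0,"wx":0,"wy":0,"wz":0},{"tx":0,"ty":0,"tz":0,"wx":0,"wy":0,"wz":0},{"tx":0,"ty":0,"tz":0,"wx":0,"wy":0,"wz":0},{"tx":0,"ty":0,"tz":0,"wx":0,"wy":0,"wz":0},{"tx":0,"ty":0,"tz":0,"wx":0,"wy":0,"wz":0},{"tx":0,"ty":0,"tz":0,"wx":0,"wy":0,"wz":0},{"tx":0,"ty":0,"tz":0,"wx":0,"wy":0,"wz":0}], "claw": -1, "squeeze": 60}}

```text
clock: 20.17
position: [512.0, 25.3, 83.4]
ee_rot: [-0.0, -0.192, 0.981, 0.001]
force: [-1.2, 0.2, 5.9]
finger_gap: 0.133
finger_force: 59.6
```

```bash
python3 -c "
from h import *
goto((512.2,24.8,84),202.1)"
```

```text
p [512.   25.3  83.4] toolx yaw -157.83 tilt [-0.001  0.001 -1.   ] j [-0.56  0.37  0.52  2.02 -0.25  0.81  2.06] F [-1.2  0.2  5.9] gap 0.133 clk 20.17
shift total [-0.    -0.007 -0.008] mm [ 0.2 -0.5  0.6]
turn total [ 0.001 -0.001  0.001]
```

Emit:
{"name": "play_rows", "arguments": {"deltas": [{"tx":0,"ty":0,"tz":-0.012,"wx":0,"wy":0,"wz":0.04},{"tx":0,"ty":0,"tz":0,"wx":0,"wy":0,"wz":0.07},{"tx":0,"ty":0,"tz":0,"wx":0,"wy":0,"wz":0.07},{"tx":0,"ty":0,"tz":0,"wx":0,"wy":0,"wz":0.07},{"tx":0,"ty":0,"tz":0,"wx":0,"wy":0,"wz":0.07},{"tx":0,"ty":0,"tz":0,"wx":0,"wy":0,"wz":0.07},{"tx":0,"ty":0,"tz":0,"wx":0,"wy":0,"wz":0.07},{"tx":0,"ty":0,"tz":0,"wx":0,"wy":0,"wz":0.07},{"tx":0,"ty":0,"tz":0,"wx":0,"wy":0,"wz":0.07},{"tx":0,"ty":0,"tz":0,"wx":0,"wy":0,"wz":0.07},{"tx":0,"ty":0,"tz":0,"wx":0,"wy":0,"wz":0},{"tx":0,"ty":0,"tz":0,"wx":0,"wy":0,"wz":0}]}}

```text
clock: 21.17
position: [511.9, 25.6, 83.5]
ee_rot: [-0.0, 0.069, 0.998, 0.0]
force: [0.8, 1.6, -3.5]
finger_gap: 0.138
finger_force: 59.3
```

```bash
python3 -c "
from h import *
goto((512.2,24.8,84),202.15-69.6); print(sensors.sense()['ft_torque'])"
```

```text
p [511.9  25.6  83.5] toolx yaw 172.13 tilt [-0.001  0.    -1.   ] j [-0.66  0.4   0.65  2.02 -0.32  0.82  1.6 ] F [ 0.8  1.6 -3.5] gap 0.138 clk 21.17
shift total [-0.006 -0.01  -0.006] mm [ 0.3 -0.8  0.5]
turn total [-0.    -0.001  0.88 ]
[ 0.40701279 -0.26227932  0.04753901]
```

Emit:
{"name": "play_rows", "arguments": {"deltas": [{"tx":0,"ty":-0.005,"tz":0,"wx":0,"wy":0,"wz":0.07},{"tx":0,"ty":0,"tz":0,"wx":0,"wy":0,"wz":0.08},{"tx":0,"ty":0,"tz":0,"wx":0,"wy":0,"wz":0.08},{"tx":0,"ty":0,"tz":0,"wx":0,"wy":0,"wz":0.08},{"tx":0,"ty":0,"tz":0,"wx":0,"wy":0,"wz":0.08},{"tx":0,"ty":0,"tz":0,"wx":0,"wy":0,"wz":0.08},{"tx":0,"ty":0,"tz":0,"wx":0,"wy":0,"wz":0.08},{"tx":0,"ty":0,"tz":0,"wx":0,"wy":0,"wz":0.08},{"tx":0,"ty":0,"tz":0,"wx":0,"wy":0,"wz":0.08},{"tx":0,"ty":0,"tz":0,"wx":0,"wy":0,"wz":0.08},{"tx":0,"ty":0,"tz":0,"wx":0,"wy":0,"wz":0.06},{"tx":0,"ty":0,"tz":0,"wx":0,"wy":0,"wz":0}]}}

```text
clock: 22.17
position: [512.1, 26.0, 83.6]
ee_rot: [-0.001, 0.392, 0.92, 0.0]
force: [2.2, 3.9, -6.0]
finger_gap: 0.135
finger_force: 59.0
```

```bash
python3 look.py k; python3 - <<'E'
from h import *
goto((512.2,24.8,84),202.15-69.6); print(sensors.sense()['ft_torque'])
W=np.load("w.npy"); im=cv2.imread("pics/w_k.png")
P=W[(W[...,2]>97)&(W[...,2]<106)&(np.hypot(W[...,0]-512,W[...,1]-25)<30)]
if len(P)>20: print("bar",len(P),cv2.minAreaRect(P[:,:2].astype(np.float32)))
cv2.imwrite("pics/w_k2.png",im[100:400,120:520])
E
```

```text
p [512.1  26.   83.5] toolx yaw 133.92 tilt [-0.001  0.001 -1.   ] j [-0.78  0.45  0.81  2.03 -0.43  0.85  1.04] F [ 2.6  3.5 -7.4] gap 0.136 clk 22.22
shift total [-0.013 -0.01  -0.006] mm [ 0.1 -1.2  0.5]
turn total [ 0.    -0.002  0.03 ]
[ 0.91029301 -0.53366912  0.01196713]
bar 3945 ((512.9757080078125, 27.037982940673828), (35.91191864013672, 51.63158416748047), 67.13627624511719)
```

View pics/w_k2.png

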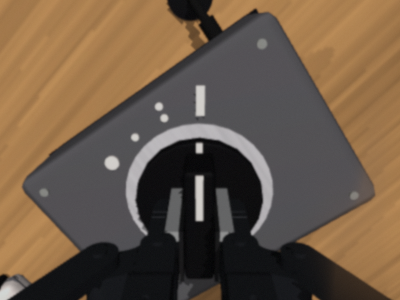

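The pointer (200,150) now meets the bar-shaped third mark (200,100). I'll nudge it a little further so it sits firmly in the third position.

Emit:
{"name": "play_rows", "arguments": {"deltas": [{"tx":0,"ty":0,"tz":0,"wx":0,"wy":0,"wz":0.02},{"tx":0,"ty":0,"tz":0,"wx":0,"wy":0,"wz":0.016},{"tx":0,"ty":0,"tz":0,"wx":0,"wy":0,"wz":0},{"tx":0,"ty":0,"tz":0,"wx":0,"wy":0,"wz":0},{"tx":0,"ty":0,"tz":0,"wx":0,"wy":0,"wz":0},{"tx":0,"ty":0,"tz":0,"wx":0,"wy":0,"wz":0}]}}

```text
clock: 22.72
position: [512.1, 26.0, 83.6]
ee_rot: [-0.001, 0.404, 0.915, 0.001]
force: [2.3, 5.1, -8.4]
finger_gap: 0.138
finger_force: 58.6
```

```bash
python3 - <<'E'
from h import *
goto((512.2,24.8,84),202.15-69.6); print(sensors.sense()['ft_torque'])
im,d,K,Rw,t=cam("wrist")
g=im[100:260,280:360].astype(int).min(2); 
# line fit of white pointer and mark
for a,b in [(180,219),(270,325)]:
    v,u=np.where(im[a:b,300:340].min(2)>150); print(a,u.mean()+300 if len(u) else None, np.polyfit(v,u,1)[0] if len(u)>5 else None)
E
```

```text
p [512.1  26.   83.6] toolx yaw 132.3 tilt [-0.001  0.002 -1.   ] j [-0.79  0.45  0.82  2.03 -0.44  0.85  1.02] F [ 2.3  5.1 -8.4] gap 0.138 clk 22.72
shift total [-0.013 -0.009 -0.006] mm [ 0.1 -1.2  0.4]
turn total [ 0.001 -0.002 -0.006]
[ 1.00159028 -0.58854736  0.10069322]
180 317.01498127340824 0.002785031391740476
270 319.0 -1.5286289824224022e-16
```

```bash
python3 -c "
from h import *
print(workorder.hand_in())"
```

```text
the job is handed in; nothing more can be done
None
```

I handed the job in at about 23 s: the remote was held still about 29 mm from the reader window for just over 3 s, then left flat and face up in the catch-all, and the arm is holding the dial at about 1.22 rad (third position); I saw no lamp or other sign confirming the station unlocked.

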